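# Trace a bicycle rim with the fingertips and point out the spot

## Robot

A 6-joint arm with a two-finger parallel gripper is mounted at the origin on the work surface. World frame = base frame: x ahead of the robot, y to its left, z up, the work surface at z = 0. Lengths are in m, angles in degrees, forces in N, time in s.
With the tool pointing down it reaches from about 0.25 to 0.85 m from the base axis. Payload 12.5 kg.
Tool frame: the origin (TCP) lies on the front face of the gripper's body, between the roots of the fingers; the fingertips stand 84 mm ahead of it and the grasp point (between the pads) lies 65 mm ahead of it; z points along the fingers, y is the line along which they close (so a half turn about z gives the same grasp; the last joint's range is limited). The gripper opens to 93 mm and grips with 3 to 60 N. Pads are 15 mm wide; open, the fingers measure 128 mm over their backs; the gripper's body (75 mm by 188 mm) begins 65 mm behind the grasp point.
Start: joints at [58.637, 20.094, 94.641, -0, 65.266, -4.847], TCP at [0.246, 0.492, 0.303] pointing down, gripper open.
Joint ranges: [-157.81, 157.81], [-45, 120.19], [0.68, 151.7], [-89.99, 269.99], [4.06, 180], [-164.3, 164.3]. Speed limits (degrees/s): [127.2, 127.2, 159.86, 180, 180, 180].

## Interface

Orientations are given as a 3x3 rotation matrix whose columns are the frame's x, y, z axes.
In Python, from station import env gives the robot as it stands.
- The arm moves only by the tool apply_moves, never from a script. Its argument "targets" is a list that holds one entry, the list of rows, each a list of 5 numbers: the shift along the tool's x, y, z each as a share of 50 cm, from -1 to 1, then the turn about the tool's z as a share of pi rad, from -1 to 1, then the closure, from -1 (fully open) to 1 (shut). In form: [[[tx, ty, tz, twist, hand], ...]]. A call has 1 to 20 rows; each row is the pose to reach, as a shift and turn from the pose commanded when the call began, along the tool's axes at that moment, turning the shorter way round; what a row does not reach only later rows make up. A row lasts 1/12 s, in which the tool goes at most 41.7 mm and 7.16 degrees, less where a joint would pass 70% of its speed; a pose out of reach is approached as far as the arm can. A call with a number of a shift or a turn outside -1 to 1 is refused whole. A call with a gripper value outside its range is refused whole. The fingers move at their own pace and stop on an object; the grip force is fixed at half the most. Time passes only in rows, so rows that repeat a pose let the fingers close. It gives the time, the measured TCP pose, the force, the opening and the grip force at its end, in the units of the state.
- env.observe(): the state, without advancing time (a new reading comes with each control period).
- env.read_camera(name): name is "scene" or "side" or "wrist"; returns a dict with "img" (420x560x3 uint8, red, green, blue), "fx", "fy", "cx", "cy" (pixels), "R" (3x3) and "t" (3): a world point X has camera coordinates R X + t. Camera axes: x right, y down, z forward; pixel columns grow to the right and rows downward; lengths in m; the calibration is good to about 2 mm. A picture is of the moment at which its call begins. There is no depth.
- env.sign_off(): hands the job in; it is judged then, once.
Trained networks look in a picture, given as the dict that the camera call returned (one of the last four; its "shot" number tells which), for a name from the list of things; names that differ only in an ending like _2 or _b are one class to them, and where a whole thing is asked for, a point or a joint stands for the part that bears it (a point fixed in the world has none). Each returns a list of dicts, best first, with "confidence" (0 to 1); they miss things now and then, are a little off and sometimes report something else, mostly with a low value. They report only what shows in the picture. A call takes as long as a camera call.
- env.recognise(thing, picture): "xy" ([column, row] in pixels, amid what is visible of it).
- env.spot_point(thing, picture): "xy" ([column, row] in pixels: a listed point, or the origin of a listed thing).
The state is a dict: "time_s": time; "qpos": joint angles; "joint_vel": joint speeds; "tau": joint torques, N m; "eef_pos": TCP position; "tool_rot": TCP orientation; "force": force on the tool from outside, world axes, zero at the start; "moment": the same for the moment, N m; "opening": finger opening in m; "grip_force": force on a finger pad.
Only numpy, scipy, OpenCV 4.12 (cv2) and the standard library are available. Lean on these libraries where they do the work, as an engineer would, in place of code of your own. Each camera call takes 0.05 s, during which the arm holds its last target. There are 200 camera calls.

## Task

Check the rim of the small bicycle wheel lying on the rest: with the gripper closed and the fingers pointing straight down, follow the top of the rim with the fingertips clockwise (seen from above) from the valve stem to the white reflector, staying over the metal of the rim and no more than about a centimetre above it, or barely touching it. At the middle of the reflector, touch the top of the rim gently and keep the fingertips there: the program finishes while they still rest lightly on that spot. Do not press hard, do not shift, turn or lift the wheel, and leave everything else on the bench alone.

Things in the scene. Friction and masses are not known exactly. Their poses are not given: they have to be found in the camera images.
- wheel: Small bicycle wheel without tyre, 0.5 to 1 kg, lying flat and loose on the rest. Origin on its axis, level with the rim's underside; +x towards the valve stem, z up. The aluminium rim, seen from above, is a flat-topped ring of radius 93 to 107 mm; its top is 22 mm above the origin, 87 mm above the bench. 16 thin spokes; the hub axle stands 29 mm above the rim's top, all else lies below it.
- rest: Fixed round plywood board, 250 mm across, 18 mm thick, with six rubber-capped posts on which the rim lies; friction alone keeps the wheel in place. Origin at the centre of its underside, on the bench.
- mark0 (a point): Point on the top of the rim, at its mid-width (radius 100 mm), at the valve stem: the start of the path. The valve stem is a black rod 9 mm thick that points from the rim towards the hub, radius 93 to 51 mm.
- mark1 (a point): Point on the top of the rim at its mid-width, 22.5 degrees clockwise from the valve stem (midway between two spokes).
- mark2 (a point): Point on the top of the rim at its mid-width, 45 degrees clockwise from the valve stem (midway between two spokes).
- mark3 (a point): Point on the top of the rim at its mid-width, 67.5 degrees clockwise from the valve stem (midway between two spokes).
- mark4 (a point): Point on the top of the rim at its mid-width, 90 degrees clockwise from the valve stem (midway between two spokes).
- mark5 (a point): Point on the top of the rim at its mid-width, 112.5 degrees clockwise from the valve stem (midway between two spokes).
- mark6 (a point): Point on the top of the rim at its mid-width, 135 degrees clockwise from the valve stem (midway between two spokes).
- mark7 (a point): Point on the top of the rim, at its mid-width, beside the middle of the reflector, 157.5 degrees clockwise (seen from above) from the valve stem: the end of the path, to be touched. The reflector is a flat white plastic bar 56 x 20 x 8 mm just inside the rim.
- nipple_jar: Bystander, not part of the job: small glass jar of spoke nipples, 52 mm across, 55 mm high, near the wheel rest. Origin at the centre of its underside.
- spoke_key: Bystander, not part of the job: small flat steel spoke key, 82 mm long, 6 mm thick, near the rest. Origin at the centre of its underside.
- screwdriver: Bystander, not part of the job: screwdriver lying beside the rest, 190 mm long.
- wrench: Bystander, not part of the job: wrench lying beside the rest, 170 mm long.
- mug: Bystander, not part of the job: white mug, 78 mm across, 90 mm high, to the left. Origin at the centre of its underside.
- oil_bottle: Bystander, not part of the job: green plastic bottle, 52 mm across, 140 mm high, to the right. Origin at the centre of its underside.
- tyre_lever: Bystander, not part of the job: flat black plastic tyre lever, 120 x 18 x 8 mm, to the right. Origin at the centre of its underside.

How it is judged (in metres and radians):
On the way, in this order (a step that is already met when the one before it is completed fails the run):
1. the fingertips are over the rim at the valve stem, within 12 mm sideways and at most 16 mm above it (horizontal distance between the grasp point and mark0 below 0.012 m and z of the grasp point in the frame of wheel between 0.032 and 0.057 m).
2. they pass over the rim 22.5 degrees clockwise of the valve stem, within 12 mm sideways and at most 16 mm above it (horizontal distance between the grasp point and mark1 below 0.012 m and z of the grasp point in the frame of wheel between 0.032 and 0.057 m).
3. they pass over the rim 45 degrees clockwise of the valve stem, within 12 mm sideways and at most 16 mm above it (horizontal distance between the grasp point and mark2 below 0.012 m and z of the grasp point in the frame of wheel between 0.032 and 0.057 m).
4. they pass over the rim 67.5 degrees clockwise of the valve stem, within 12 mm sideways and at most 16 mm above it (horizontal distance between the grasp point and mark3 below 0.012 m and z of the grasp point in the frame of wheel between 0.032 and 0.057 m).
5. they pass over the rim 90 degrees clockwise of the valve stem, within 12 mm sideways and at most 16 mm above it (horizontal distance between the grasp point and mark4 below 0.012 m and z of the grasp point in the frame of wheel between 0.032 and 0.057 m).
6. they pass over the rim 112.5 degrees clockwise of the valve stem, within 12 mm sideways and at most 16 mm above it (horizontal distance between the grasp point and mark5 below 0.012 m and z of the grasp point in the frame of wheel between 0.032 and 0.057 m).
7. they pass over the rim 135 degrees clockwise of the valve stem, within 12 mm sideways and at most 16 mm above it (horizontal distance between the grasp point and mark6 below 0.012 m and z of the grasp point in the frame of wheel between 0.032 and 0.057 m).
At the end, for the whole second after the job is handed in: The closed fingertips rest on the top of the rim within 12 mm of its point beside the middle of the reflector, pressing with 0.3 to 30 N; the wheel is at rest and within 12 mm of where it lay (centre and rim) (horizontal distance between the grasp point and mark7 below 0.012 m and z of the grasp point in the frame of wheel between 0.032 and 0.057 m and contact force between the fingers and wheel between 0.3 and 30 N and linear speed of wheel below 0.01 m/s and not (distance of wheel from where it was at the start of the episode above 0.012 m) and not (distance of mark0 from where it was at the start of the episode above 0.012 m) and not (distance of mark4 from where it was at the start of the episode above 0.012 m)); the arm keeps its last pose, push and grip.
It fails at once if the rim is pressed with more than 30 N (contact force between any of the fingers, the arm and wheel above 30 N).
It fails at once if the wheel is shifted, turned or lifted by more than 12 mm (centre or rim) (distance of any of wheel, mark0, mark4 from where it was at the start of the episode above 0.012 m).
It fails at once if a bystander is moved by more than 20 mm (distance of any of nipple_jar, spoke_key, screwdriver, wrench, mug, oil_bottle, tyre_lever from where it was at the start of the episode above 0.02 m).
It also fails if it takes over 45 s, if anything falls off the work surface, if the arm or the gripper's body presses on something with over 40 N, if the wrist force passes 120 N, or if a joint passes its speed limit or range.

## Working session

There is one attempt and no reset: what is moved stays moved. The work goes in short steps, Python scripts to look and compute and a tool call to move; the robot and the scene stay as the last step left them, time stands still between calls to the robot, and variables do not carry over. Pictures are saved under pics/ and viewed, at most 10 in all, crops included, and the job is handed in when it is done.

Besides the shell and the picture viewer there is one more tool, called as name(argument=value, ...), one argument or row to a line, values as JSON. apply_moves: Moves the arm, as the interface text tells. Shift numbers are shares of 50 cm and turn numbers shares of pi rad, none past 1 either way. Its arguments: {"type":"object","properties":{"targets":{"type":"array","items":{"type":"array","items":{"type":"array","items":{"type":"number"}}}}},"required":["targets"]}

```bash
mkdir -p pics
cat > h.py <<'E'
import numpy as np, cv2
from station import env
def save(p,n): cv2.imwrite('pics/'+n+'.png',cv2.cvtColor(p['img'],cv2.COLOR_RGB2BGR))
def ray(p,xy):
    R=np.array(p['R']);t=np.array(p['t']);d=R.T@np.array([(xy[0]-p['cx'])/p['fx'],(xy[1]-p['cy'])/p['fy'],1]);return -R.T@t,d/np.linalg.norm(d)
def onz(p,xy,z):
    c,d=ray(p,xy);return c+d*(z-c[2])/d[2]
def tri(rs):
    A=sum(np.eye(3)-np.outer(d,d) for c,d in rs);b=sum((np.eye(3)-np.outer(d,d))@c for c,d in rs);return np.linalg.solve(A,b)
def proj(p,X):
    q=np.array(p['R'])@X+np.array(p['t']);return [p['cx']+p['fx']*q[0]/q[2],p['cy']+p['fy']*q[1]/q[2]]
E
python3 - <<'E'
from h import *
np.set_printoptions(precision=3,suppress=True)
s=env.observe();print(s['time_s'],s['eef_pos'],s['tool_rot'],s['force'],s['opening'])
ps={n:env.read_camera(n) for n in('scene','side','wrist')}
for n,p in ps.items(): save(p,n+'0')
for th in['wheel','rest']+['mark%d'%i for i in range(8)]:
    rs=[]
    for n,p in ps.items():
        r=env.spot_point(th,p)
        if r:
            b=r[0];z={'wheel':.065,'rest':0}.get(th,.087);print(th,n,np.round(b['xy']),round(b['confidence'],2),onz(p,b['xy'],z))
            if b['confidence']>.4: rs.append(ray(p,b['xy']))
    if len(rs)>1: print('  tri',tri(rs))
E
python3 -c "
import cv2,numpy as np
a=[cv2.imread('pics/%s0.png'%n) for n in('scene','side')]
cv2.imwrite('pics/both.png',cv2.resize(np.hstack(a),(800,300)))"
```

```text
0.0 [0.245 0.492 0.302] [[-0.895  0.446 -0.001]
 [ 0.446  0.895 -0.001]
 [ 0.    -0.001 -1.   ]] [-0.176 -0.146 -0.697] 0.0928009926418512
wheel scene [271. 211.] 0.58 [ 0.58  -0.05   0.065]
wheel side [273. 236.] 0.73 [ 0.572 -0.057  0.065]
  tri [ 0.575 -0.053  0.059]
rest scene [270. 225.] 0.81 [ 0.577 -0.055  0.   ]
rest side [274. 252.] 0.73 [ 0.573 -0.066  0.   ]
  tri [ 0.573 -0.059 -0.007]
mark0 scene [271. 182.] 0.83 [ 0.5   -0.108  0.087]
mark0 side [250. 247.] 0.93 [ 0.492 -0.109  0.087]
  tri [ 0.494 -0.109  0.084]
mark1 scene [271. 182.] 0.83 [ 0.5   -0.108  0.087]
mark1 side [250. 247.] 0.93 [ 0.492 -0.109  0.087]
  tri [ 0.494 -0.109  0.084]
mark2 scene [271. 182.] 0.83 [ 0.5   -0.108  0.087]
mark2 side [250. 247.] 0.93 [ 0.492 -0.109  0.087]
  tri [ 0.494 -0.109  0.084]
mark3 scene [271. 182.] 0.83 [ 0.5   -0.108  0.087]
mark3 side [250. 247.] 0.93 [ 0.492 -0.109  0.087]
  tri [ 0.494 -0.109  0.084]
mark4 scene [271. 182.] 0.83 [ 0.5   -0.108  0.087]
mark4 side [250. 247.] 0.93 [ 0.492 -0.109  0.087]
  tri [ 0.494 -0.109  0.084]
mark5 scene [271. 182.] 0.83 [ 0.5   -0.108  0.087]
mark5 side [250. 247.] 0.93 [ 0.492 -0.109  0.087]
  tri [ 0.494 -0.109  0.084]
mark6 scene [271. 182.] 0.83 [ 0.5   -0.108  0.087]
mark6 side [250. 247.] 0.93 [ 0.492 -0.109  0.087]
  tri [ 0.494 -0.109  0.084]
mark7 scene [271. 182.] 0.83 [ 0.5   -0.108  0.087]
mark7 side [250. 247.] 0.93 [ 0.492 -0.109  0.087]
  tri [ 0.494 -0.109  0.084]
```

View pics/both.png

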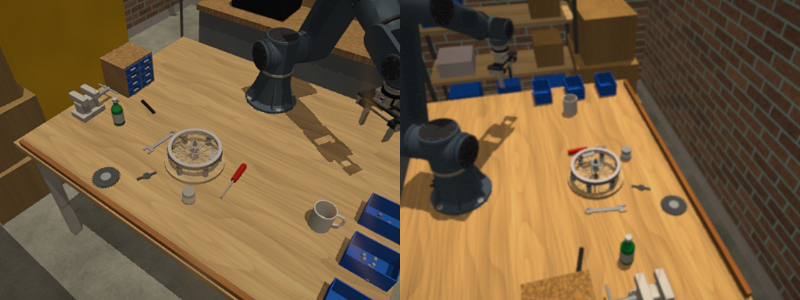

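Run:
```python
from h import *
np.set_printoptions(precision=3,suppress=True)
for n in('scene','side'):
    p=env.read_camera(n); print(n,'cam',-np.array(p['R']).T@np.array(p['t']))
    for b in env.spot_point('mark7',p): print(n,np.round(b['xy']),round(b['confidence'],2),onz(p,b['xy'],.087))
    cv2.imwrite('pics/c_%s.png'%n,cv2.resize(cv2.cvtColor(p['img'][140:300,180:380],cv2.COLOR_RGB2BGR),None,fx=3,fy=3,interpolation=cv2.INTER_CUBIC))
```

```text
scene cam [1.326 0.499 1.023]
scene [285. 181.] 0.94 [ 0.473 -0.076  0.087]
scene [305. 200.] 0.94 [0.502 0.014 0.087]
scene [258. 181.] 0.79 [ 0.52  -0.142  0.087]
scene [307. 215.] 0.77 [0.552 0.052 0.087]
scene [245. 187.] 0.75 [ 0.564 -0.155  0.087]
scene [307. 204.] 0.72 [0.515 0.029 0.087]
scene [297. 185.] 0.62 [ 0.467 -0.037  0.087]
scene [275. 181.] 0.59 [ 0.491 -0.101  0.087]
side cam [ 0.333 -1.094  1.115]
side [246. 219.] 0.9 [0.502 0.014 0.087]
side [264. 207.] 0.88 [0.569 0.055 0.087]
side [243. 228.] 0.81 [ 0.485 -0.026  0.087]
side [274. 251.] 0.77 [ 0.556 -0.143  0.087]
side [259. 250.] 0.72 [ 0.513 -0.126  0.087]
side [243. 235.] 0.67 [ 0.479 -0.053  0.087]
side [249. 213.] 0.67 [0.516 0.038 0.087]
side [249. 245.] 0.59 [ 0.49  -0.102  0.087]
```

```bash
python3 -c "
import cv2,numpy as np
a=[cv2.imread('pics/c_%s.png'%n) for n in('scene','side')]
cv2.imwrite('pics/both2.png',cv2.resize(np.hstack([a[0][:,120:480],a[1][:,90:450]]),(780,520)))"
```

```text
(no output)
```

View pics/both2.png

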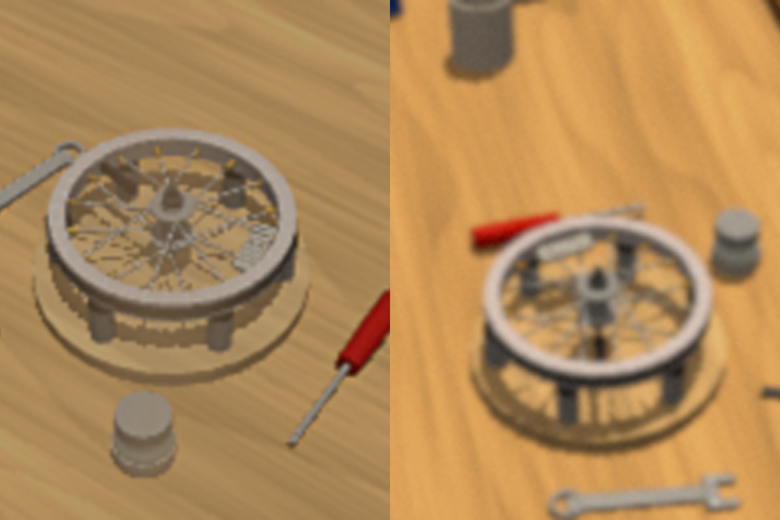

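The scene crop shows the white reflector at about (255,245), on the +y side. The side crop shows the dark valve stem at about (600,350), on the -y side. So the clockwise path runs along the robot-side half. Next I'll bring the wrist camera over the wheel.

```bash
cat >> h.py <<'E'
def tool(d,s=None):  # world shift -> tool-axis shares of 0.5 m
    s=s or env.observe();return np.array(s['tool_rot']).T@np.array(d)/.5
E
python3 - <<'E'
from h import *
np.set_printoptions(precision=3,suppress=True)
s=env.observe();p=env.read_camera('wrist');T=np.array(s['tool_rot'])
c=-np.array(p['R']).T@np.array(p['t']);v=np.array(p['R'])[2]
print('cam in tool',T.T@(c-s['eef_pos']),'axis',T.T@v,p['fx'])
off=(c-s['eef_pos']);z=.40;C=np.array([.575,-.052])
view=c+v*(z+off[2]-.087)/-v[2]-s['eef_pos']
g=np.array([*(C-view[:2]),z]);print('goal',g,tool(g-s['eef_pos'],s))
E
```

```text
cam in tool [ 0.078  0.001 -0.082] axis [-0.285 -0.     0.959] 360.12584961566637
goal [ 0.54  -0.035  0.4  ] [-0.997 -0.681 -0.195]
```

apply_moves(
  targets=[
    [[-0.99,-0.68,-0.19,0,1],[-0.99,-0.68,-0.19,0,1],[-0.99,-0.68,-0.19,0,1],[-0.99,-0.68,-0.19,0,1],[-0.99,-0.68,-0.19,0,1],[-0.99,-0.68,-0.19,0,1],[-0.99,-0.68,-0.19,0,1],[-0.99,-0.68,-0.19,0,1],[-0.99,-0.68,-0.19,0,1],[-0.99,-0.68,-0.19,0,1],[-0.99,-0.68,-0.19,0,1],[-0.99,-0.68,-0.19,0,1],[-0.99,-0.68,-0.19,0,1],[-0.99,-0.68,-0.19,0,1],[-0.99,-0.68,-0.19,0,1],[-0.99,-0.68,-0.19,0,1],[-0.99,-0.68,-0.19,0,1],[-0.99,-0.68,-0.19,0,1],[-0.99,-0.68,-0.19,0,1],[-0.99,-0.68,-0.19,0,1]],
  ],
)

```text
time_s: 3.57
eef_pos: [0.5363, -0.0321, 0.3978]
tool_rot: [[-0.895, 0.445, -0.0], [0.445, 0.895, 0.0], [0.0, 0.0, -1.0]]
force: [-0.2, 0.2, 0.3]
opening: 0.0005
grip_force: 0.0
```

Run:
```python
from h import *
np.set_printoptions(precision=4,suppress=True)
ps={n:env.read_camera(n) for n in('wrist','scene','side')}
p=ps['wrist'];save(p,'wrist1')
for n,q in ps.items():
    for th in('wheel','rest'):
        for b in env.spot_point(th,q)[:1]: print(th,n,np.round(b['xy']),round(b['confidence'],2),onz(q,b['xy'],.065 if th=='wheel' else 0))
for b in env.spot_point('mark0',p): print(np.round(b['xy']),round(b['confidence'],2),onz(p,b['xy'],.087))
```

```text
wheel wrist [279. 206.] 0.63 [ 0.5776 -0.0509  0.065 ]
rest wrist [408. 132.] 0.74 [0.5794 0.137  0.    ]
wheel scene [271. 211.] 0.61 [ 0.5795 -0.0491  0.065 ]
rest scene [271. 226.] 0.68 [ 0.5771 -0.0504  0.    ]
wheel side [274. 234.] 0.9 [ 0.5771 -0.0507  0.065 ]
rest side [275. 251.] 0.92 [ 0.5773 -0.0641  0.    ]
[200. 166.] 0.84 [ 0.491  -0.1052  0.087 ]
[222. 139.] 0.82 [ 0.4764 -0.0697  0.087 ]
[352. 156.] 0.81 [0.5558 0.0489 0.087 ]
[287. 122.] 0.8 [0.4915 0.0009 0.087 ]
[193. 198.] 0.67 [ 0.5192 -0.1313  0.087 ]
[325. 132.] 0.64 [0.5187 0.0333 0.087 ]
[252. 122.] 0.61 [ 0.4748 -0.0326  0.087 ]
[196. 233.] 0.57 [ 0.5573 -0.1499  0.087 ]
```

View pics/wrist1.png

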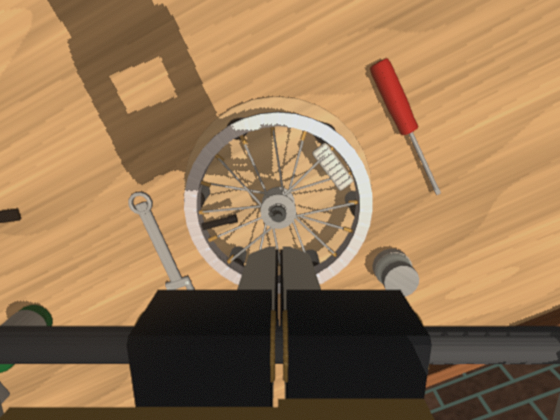

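The wrist picture shows the whole rim: hub at (278,211), valve stem from (203,223) to (237,217), and reflector around (333,167). The eight marks run between them along the robot side. I'll fit the wheel pose with height free, using all the views.

Run:
```python
from h import *
from scipy.optimize import least_squares
np.set_printoptions(precision=4,suppress=True)
obs=[]
ps={n:env.read_camera(n) for n in('wrist','scene','side')}
for n,p in ps.items():
    for b in env.spot_point('mark0',p):
        if b['confidence']>.5: obs.append((p,b['xy'],n))
def marks(v): 
    a=v[3]-np.radians(22.5)*np.arange(8);return np.c_[v[0]+.1*np.cos(a),v[1]+.1*np.sin(a),np.full(8,v[2])]
def res(v,ob):
    M=marks(v);r=[]
    for p,xy,n in ob:
        e=[(np.array(proj(p,m))-xy)/p['fx']*(np.array(p['R'])@m+p['t'])[2]*1e3 for m in M];r.append(min(e,key=np.linalg.norm))
    return np.ravel(r)
v0=[.576,-.051,.087,np.radians(-100)]
f=least_squares(res,v0,args=(obs,),loss='soft_l1',f_scale=3,diff_step=1e-4);print('all',f.x,np.degrees(f.x[3]),len(obs));print(f.fun.reshape(-1,2))
ow=[o for o in obs if o[2]=='wrist']
g=least_squares(lambda u:res([u[0],u[1],.087,u[2]],ow),[.576,-.051,v0[3]],loss='soft_l1',f_scale=3,diff_step=1e-4);print('wrist',g.x,np.degrees(g.x[2]))
M=marks(f.x);print(M)
tiles=[]
for n,p in ps.items():
    k=cv2.resize(cv2.cvtColor(p['img'],cv2.COLOR_RGB2BGR),None,fx=3,fy=3,interpolation=cv2.INTER_CUBIC)
    for r in(.093,.107):
        c=[np.array(proj(p,np.array([f.x[0]+r*np.cos(t),f.x[1]+r*np.sin(t),f.x[2]])))*3+1 for t in np.linspace(0,6.28,90)]
        cv2.polylines(k,[np.int32(c)],False,(0,255,0),1)
    for i,m in enumerate(M): cv2.circle(k,tuple(np.int32(np.array(proj(p,m))*3+1)),3,(0,0,255) if i else (255,0,0),-1)
    u=np.int32(np.array(proj(p,np.r_[f.x[:3]]))*3);w=[400,400] if n!='wrist' else [600,600]
    t=k[max(0,u[1]-w[1]//2):u[1]+w[1]//2,u[0]-w[0]//2:u[0]+w[0]//2];tiles.append(cv2.resize(t,(400,400)) if n!='wrist' else cv2.resize(t,(400,400)))
cv2.imwrite('pics/fit.png',np.hstack(tiles[:2]));
```

```text
all [ 0.5759 -0.0499  0.0878 -1.7701] -101.4176139975689 22
[[ 1.1258  3.2397]
 [ 5.8638 -0.0298]
 [ 1.4287  1.6026]
 [-0.7675  1.4223]
 [ 0.5774 -3.9194]
 [ 2.312  -1.3202]
 [-1.1631  2.5173]
 [ 0.0673  4.3521]
 [ 2.8596  2.513 ]
 [ 5.6111 -2.249 ]
 [ 2.6216 -3.2904]
 [-2.0215  4.0444]
 [-6.1841 -9.6223]
 [ 3.8369 -4.7282]
 [ 7.2969  4.4686]
 [-6.9169 -5.9333]
 [-0.999   5.4381]
 [-7.7738 -2.451 ]
 [ 0.123  -6.5649]
 [-4.6566  6.167 ]
 [ 3.441   5.4776]
 [ 7.8972  8.8265]]
wrist [ 0.5745 -0.0503 -1.7703] -101.42809390097543
[[ 0.5561 -0.1479  0.0878]
 [ 0.5201 -0.1329  0.0878]
 [ 0.4926 -0.1052  0.0878]
 [ 0.4778 -0.0691  0.0878]
 [ 0.4779 -0.0301  0.0878]
 [ 0.493   0.0059  0.0878]
 [ 0.5206  0.0334  0.0878]
 [ 0.5567  0.0483  0.0878]]
```

View pics/fit.png

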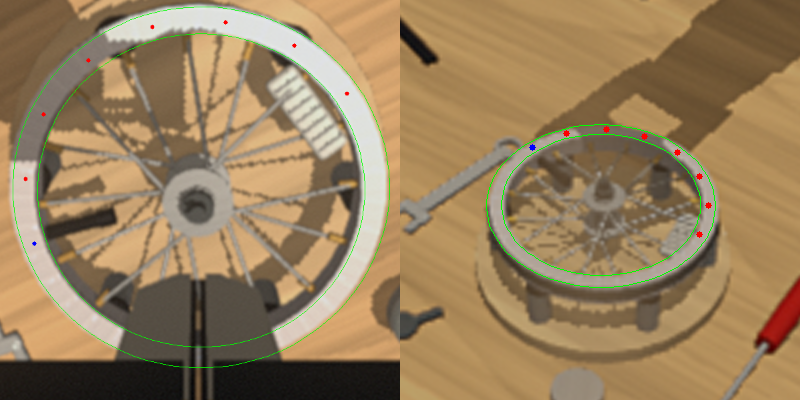

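Run:
```python
from h import *
np.set_printoptions(precision=4,suppress=True)
p=env.read_camera('wrist');im=p['img'].astype(int)
C=np.array([.5752,-.0501])
yy,xx=np.mgrid[0:420,0:560]
for name,z,mask in(('valve',.076,(im.max(2)<50)&(xx>200)&(xx<240)&(yy>208)&(yy<232)),('refl',.076,(im.min(2)>175)&(xx>310)&(xx<356)&(yy>140)&(yy<192))):
    X=np.array([onz(p,(x,y),z)[:2] for y,x in np.argwhere(mask)])-C
    r=np.linalg.norm(X,axis=1);
    k=(r<.089);X=X[k];r=r[k]
    if name=='valve':
        k=r>.05;X=X[k]
    m=X.mean(0);u=np.linalg.svd(X-m)[2][0];print(name,len(X),'mean',m,np.linalg.norm(m),'ang',np.degrees(np.arctan2(m[1],m[0])),'axis',np.degrees(np.arctan2(u[1],u[0])),np.ptp((X-m)@u))
    if name=='refl':
        rect=cv2.minAreaRect(np.float32(X*1000));print(rect, np.degrees(np.arctan2(rect[0][1],rect[0][0])))
# rim: white/grey annulus fit vs fit circle, on plane .087
```

```text
valve 88 mean [-0.0141 -0.0661] 0.06757924444857119 ang -102.0591457941145 axis -102.16867941437442 0.035787466699772966
refl 395 mean [-0.0154  0.0764] 0.07793882164754633 ang 101.41671702063041 axis 10.065649678829818 0.05247926330377249
((-15.24892807006836, 75.8660888671875), (52.46844482421875, 16.127792358398438), 11.337549209594727) 101.36490087119346
```

Valve and reflector angles agree: −102.1° for the valve and 101.4° for the reflector, against an expected 101.1°. The rim top fits at 0.088 m against 0.087 m in the text. Next I'll move above mark0.

apply_moves(
  targets=[
    [[-0.03,-0.05,0.08,0,1],[-0.07,-0.1,0.16,0,1],[-0.1,-0.15,0.24,0,1],[-0.135,-0.19,0.3,0,1],[-0.135,-0.19,0.335,0,1],[-0.135,-0.19,0.335,0,1],[-0.135,-0.19,0.335,0,1],[-0.135,-0.19,0.335,0,1],[-0.135,-0.19,0.335,0,1],[-0.135,-0.19,0.335,0,1]],
  ],
)

```text
time_s: 5.25
eef_pos: [0.5552, -0.1476, 0.2323]
tool_rot: [[-0.895, 0.446, 0.003], [0.446, 0.895, -0.001], [-0.003, 0.0, -1.0]]
force: [-0.5, -0.4, -0.0]
opening: 0.0005
grip_force: 0.0
```

```bash
cat > plan.py <<'E'
from h import *
np.set_printoptions(precision=4,suppress=True)
C=np.array([.5752,-.0501]);A0=-101.7
def P(k,z): a=np.radians(A0-k);return np.array([*(C+.1*np.array([np.cos(a),np.sin(a)])),z])
def rows(ks,z):
    s=env.observe();print(s['time_s'],s['eef_pos'],s['force'],s['qpos'])
    for k in ks: print(k,np.round(tool(P(k,z)-s['eef_pos'],s),3).tolist())
E
python3 -c "
from plan import *
rows([0],.178)
p=env.read_camera('wrist');s=env.observe()
g=np.array(s['eef_pos'])+.084*np.array(s['tool_rot'])[:,2];print('tip',g,'px',proj(p,g));save(p,'wrist2')
q=env.read_camera('side');u=np.int32(proj(q,P(0,.087)));print(u);cv2.imwrite('pics/side2.png',cv2.resize(cv2.cvtColor(q['img'][u[1]-90:u[1]+60,u[0]-100:u[0]+100],cv2.COLOR_RGB2BGR),None,fx=4,fy=4))
"
```

```text
5.25 [ 0.5552 -0.1476  0.2323] [-0.5373 -0.4079 -0.0265] [-19.527   27.1507  94.8594   0.0037  57.8124 -83.0724]
0 [0.001, -0.001, 0.109]
tip [ 0.5553 -0.1477  0.148 ] px [np.float64(277.1072191351823), np.float64(260.6764067808523)]
[274 252]
```

View pics/side2.png

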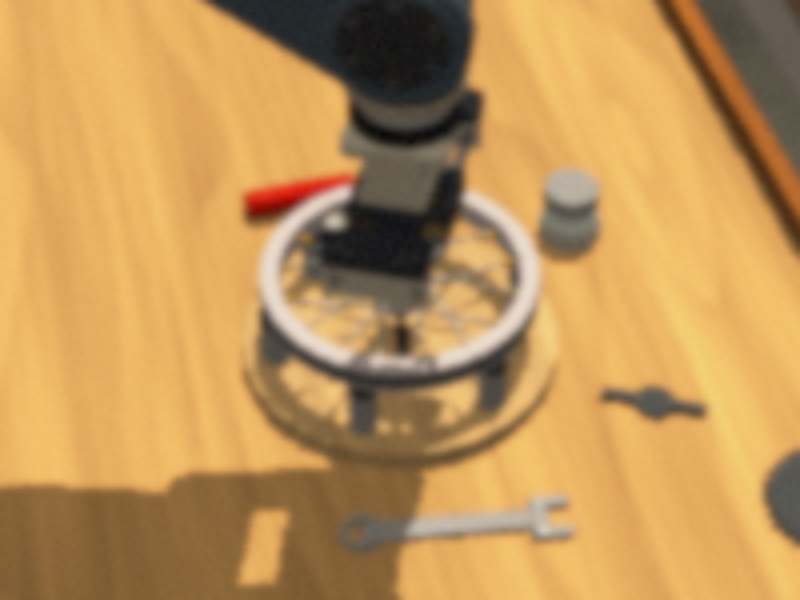

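The side crop shows the valve meeting the rim at about (400,355). My mark0 projects to (400,362), and the closed fingers hang above the wheel. Descending to about 7 mm above the rim.

apply_moves(
  targets=[
    [[0,0,0.02,0,1],[0,0,0.04,0,1],[0,0,0.06,0,1],[0,0,0.08,0,1],[0,0,0.09,0,1],[0,0,0.1,0,1],[0,0,0.105,0,1],[0,0,0.109,0,1],[0,0,0.109,0,1],[0,0,0.109,0,1],[0,0,0.109,0,1]],
  ],
)

```text
time_s: 6.27
eef_pos: [0.5548, -0.1483, 0.1761]
tool_rot: [[-0.895, 0.446, 0.001], [0.446, 0.895, -0.0], [-0.001, 0.0, -1.0]]
force: [0.0, 0.1, 0.9]
opening: 0.0003
grip_force: 0.0
```

```bash
python3 -c "
from plan import *
rows(np.arange(0,15)*5.625,.178)"
```

```text
6.2667 [ 0.5548 -0.1483  0.1761] [0.0092 0.074  0.915 ] [-19.6089  31.5507  96.9516  -0.0009  51.4584 -83.091 ]
0.0 [0.0, 0.001, -0.004]
5.625 [0.019, -0.003, -0.004]
11.25 [0.039, -0.006, -0.004]
16.875 [0.058, -0.006, -0.004]
22.5 [0.078, -0.004, -0.004]
28.125 [0.097, -0.001, -0.004]
33.75 [0.116, 0.005, -0.004]
39.375 [0.134, 0.012, -0.004]
45.0 [0.152, 0.021, -0.004]
50.625 [0.168, 0.032, -0.004]
56.25 [0.184, 0.044, -0.004]
61.875 [0.198, 0.058, -0.004]
67.5 [0.21, 0.073, -0.004]
73.125 [0.221, 0.089, -0.004]
78.75 [0.231, 0.106, -0.004]
```

apply_moves(
  targets=[
    [[0.0,0.0,-0.004,0,1],[0.019,-0.003,-0.004,0,1],[0.039,-0.006,-0.004,0,1],[0.058,-0.006,-0.004,0,1],[0.078,-0.004,-0.004,0,1],[0.097,-0.001,-0.004,0,1],[0.116,0.005,-0.004,0,1],[0.134,0.012,-0.004,0,1],[0.152,0.021,-0.004,0,1],[0.168,0.032,-0.004,0,1],[0.184,0.044,-0.004,0,1],[0.198,0.058,-0.004,0,1],[0.21,0.073,-0.004,0,1],[0.221,0.089,-0.004,0,1],[0.231,0.106,-0.004,0,1],[0.231,0.106,-0.004,0,1],[0.231,0.106,-0.004,0,1]],
  ],
)

```text
time_s: 7.68
eef_pos: [0.4751, -0.0487, 0.1778]
tool_rot: [[-0.895, 0.445, 0.0], [0.445, 0.895, -0.0], [-0.0, -0.0, -1.0]]
force: [-0.4, 0.4, -0.1]
opening: 0.0002
grip_force: 0.0
```

```bash
python3 -c "
from plan import *
rows(np.arange(14,29)*5.625,.178)
p=env.read_camera('side')
for b in env.spot_point('wheel',p)[:1]: print(onz(p,b['xy'],.065),b['confidence'])
p=env.read_camera('scene');u=np.int32(proj(p,np.r_[C,.087]));cv2.imwrite('pics/scene3.png',cv2.resize(cv2.cvtColor(p['img'][u[1]-60:u[1]+60,u[0]-80:u[0]+80],cv2.COLOR_RGB2BGR),None,fx=4,fy=4))"
```

```text
7.6833 [ 0.4751 -0.0487  0.1778] [-0.3994  0.4266 -0.0869] [-11.4418  23.1168 111.3356  -0.0046  45.5363 -74.9871]
78.75 [-0.001, -0.001, -0.0]
84.375 [0.007, 0.017, -0.0]
90.0 [0.013, 0.036, -0.0]
95.625 [0.017, 0.055, -0.0]
101.25 [0.019, 0.074, -0.0]
106.875 [0.019, 0.094, -0.0]
112.5 [0.018, 0.114, -0.0]
118.125 [0.014, 0.133, -0.0]
123.75 [0.009, 0.152, -0.0]
129.375 [0.001, 0.17, -0.0]
135.0 [-0.008, 0.187, -0.0]
140.625 [-0.018, 0.204, -0.0]
146.25 [-0.031, 0.219, -0.0]
151.875 [-0.044, 0.233, -0.0]
157.5 [-0.059, 0.246, -0.0]
[ 0.579  -0.0439  0.065 ] 0.59
```

View pics/scene3.png

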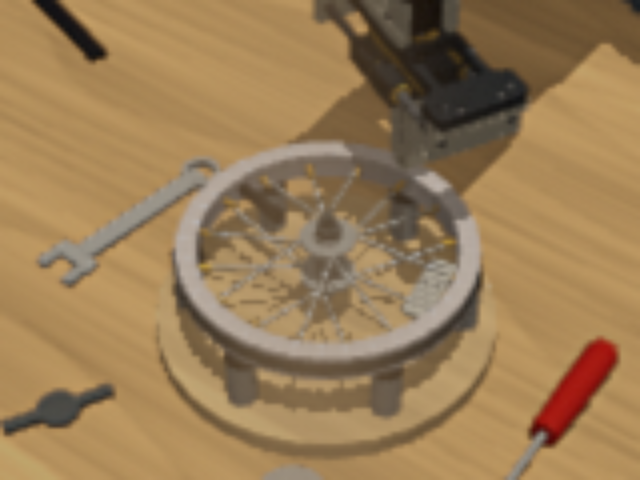

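The crop shows the fingertips just above the robot-side rim at (410,160), with the wheel undisturbed. Continuing along the arc.

apply_moves(
  targets=[
    [[0.007,0.017,0,0,1],[0.013,0.036,0,0,1],[0.017,0.055,0,0,1],[0.019,0.074,0,0,1],[0.019,0.094,0,0,1],[0.018,0.114,0,0,1],[0.014,0.133,0,0,1],[0.009,0.152,0,0,1],[0.001,0.17,0,0,1],[-0.008,0.187,0,0,1],[-0.018,0.204,0,0,1],[-0.031,0.219,0,0,1],[-0.044,0.233,0,0,1],[-0.059,0.246,0,0,1],[-0.059,0.246,0,0,1],[-0.059,0.246,0,0,1],[-0.059,0.246,0,0,1]],
  ],
)

```text
time_s: 9.25
eef_pos: [0.556, 0.0475, 0.1776]
tool_rot: [[-0.895, 0.447, -0.001], [0.447, 0.895, -0.0], [0.001, -0.0, -1.0]]
force: [0.9, 1.5, -0.2]
opening: 0.0004
grip_force: 0.0
```

```bash
python3 -c "
from plan import *
rows([157.5],.171)
p=env.read_camera('wrist');s=env.observe();save(p,'wrist4')
print(proj(p,P(157.5,.087)))
for n in('side','scene'):
    q=env.read_camera(n)
    for b in env.spot_point('mark7',q): print(n,onz(q,b['xy'],.087),round(b['confidence'],2))
"
```

```text
9.25 [0.556  0.0475 0.1776] [ 0.9181  1.4602 -0.1592] [  0.1029  30.0367  99.4028  -0.004   50.5967 -63.3698]
157.5 [-0.0, 0.002, 0.013]
[np.float64(278.9353557389302), np.float64(256.11562447382977)]
side [ 0.5215 -0.1236  0.087 ] 0.97
side [ 0.4793 -0.0334  0.087 ] 0.9
side [0.5157 0.0414 0.087 ] 0.85
side [ 0.4923 -0.1031  0.087 ] 0.81
side [0.5642 0.0608 0.087 ] 0.79
side [ 0.551 -0.146  0.087] 0.65
side [0.4973 0.0158 0.087 ] 0.57
side [ 0.4748 -0.0578  0.087 ] 0.56
scene [ 0.4914 -0.1054  0.087 ] 0.95
scene [ 0.4873 -0.0011  0.087 ] 0.76
scene [ 0.4726 -0.0344  0.087 ] 0.75
scene [ 0.5572 -0.1424  0.087 ] 0.65
scene [ 0.4788 -0.0752  0.087 ] 0.56
scene [0.5163 0.0325 0.087 ] 0.56
scene [0.5632 0.0515 0.087 ] 0.56
scene [ 0.514  -0.1365  0.087 ] 0.55
```

View pics/wrist4.png

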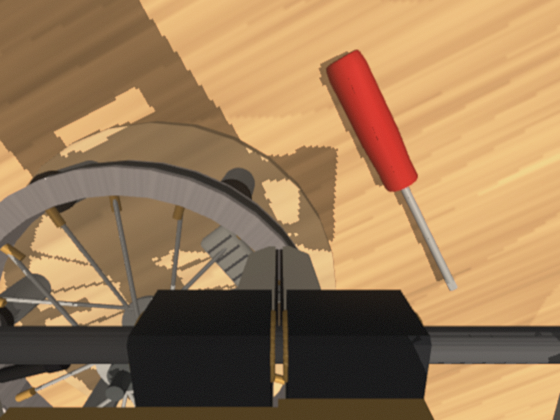

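The wrist view shows the fingertips over the rim at about (280,250), beside the reflector at (225,245). Lowering gently.

apply_moves(
  targets=[
    [[0,0.001,0.002,0,1],[0,0.001,0.004,0,1],[0,0.001,0.006,0,1],[0,0.001,0.008,0,1],[0,0.001,0.009,0,1],[0,0.001,0.01,0,1],[0,0.001,0.01,0,1],[0,0.001,0.01,0,1],[0,0.001,0.01,0,1]],
  ],
)

```text
time_s: 10.25
eef_pos: [0.5565, 0.0481, 0.1728]
tool_rot: [[-0.895, 0.446, 0.0], [0.446, 0.895, -0.0], [-0.0, 0.0, -1.0]]
force: [-1.0, 0.3, -0.6]
opening: 0.0005
grip_force: 0.0
```

apply_moves(
  targets=[
    [[0,0,0.001,0,1],[0,0,0.001,0,1],[0,0,0.001,0,1],[0,0,0.001,0,1]],
  ],
)

```text
time_s: 10.58
eef_pos: [0.5565, 0.0481, 0.1723]
tool_rot: [[-0.895, 0.446, 0.0], [0.446, 0.895, 0.0], [-0.0, 0.0, -1.0]]
force: [0.2, 0.1, 0.0]
opening: 0.0008
grip_force: 0.0
```

apply_moves(
  targets=[
    [[0,0,0.001,0,1],[0,0,0.001,0,1],[0,0,0.001,0,1],[0,0,0.001,0,1]],
  ],
)

```text
time_s: 10.92
eef_pos: [0.5565, 0.0481, 0.1717]
tool_rot: [[-0.895, 0.446, 0.0], [0.446, 0.895, -0.0], [-0.0, -0.0, -1.0]]
force: [0.1, -0.5, -0.3]
opening: 0.0007
grip_force: 0.0
```

apply_moves(
  targets=[
    [[0,0,0.001,0,1],[0,0,0.001,0,1],[0,0,0.001,0,1],[0,0,0.001,0,1]],
  ],
)

```text
time_s: 11.25
eef_pos: [0.5565, 0.0481, 0.1714]
tool_rot: [[-0.895, 0.446, 0.0], [0.446, 0.895, -0.0], [-0.0, 0.0, -1.0]]
force: [-1.7, -0.5, 3.7]
opening: 0.0006
grip_force: 1.9
```

apply_moves(
  targets=[
    [[0,0,0.001,0,1],[0,0,0.001,0,1],[0,0,0.001,0,1],[0,0,0.001,0,1]],
  ],
)

```text
time_s: 11.58
eef_pos: [0.5566, 0.0481, 0.1714]
tool_rot: [[-0.895, 0.446, 0.0], [0.446, 0.895, -0.0], [-0.0, 0.0, -1.0]]
force: [-2.5, -1.0, 9.7]
opening: 0.0002
grip_force: 4.8
```

Contact is made at about 10 N. I'll hold and confirm it is steady.

apply_moves(
  targets=[
    [[0,0,0,0,1],[0,0,0,0,1],[0,0,0,0,1],[0,0,0,0,1],[0,0,0,0,1],[0,0,0,0,1]],
  ],
)

```text
time_s: 12.08
eef_pos: [0.5566, 0.0481, 0.1714]
tool_rot: [[-0.895, 0.446, 0.0], [0.446, 0.895, -0.0], [-0.0, 0.0, -1.0]]
force: [-3.8, -0.4, 9.1]
opening: 0.0008
grip_force: 4.8
```

```bash
python3 -c "
from plan import *
F=[]
for i in range(6):
    p=env.read_camera('wrist' if i else 'scene');F.append(env.observe()['force'])
    if i==0: u=np.int32(proj(p,np.r_[C,.087]));cv2.imwrite('pics/scene5.png',cv2.resize(cv2.cvtColor(p['img'][u[1]-60:u[1]+60,u[0]-80:u[0]+80],cv2.COLOR_RGB2BGR),None,fx=4,fy=4))
print(np.array(F));s=env.observe();print(s['eef_pos'],P(157.5,.171))"
```

```text
[[-3.9366  0.0408  9.7529]
 [-4.3224 -0.8017  9.7305]
 [-3.6277 -1.6018  8.8619]
 [-3.4883  0.5865  9.9371]
 [-3.3545  1.1276 10.3025]
 [-3.0192 -0.1998 10.1439]]
[0.5566 0.0481 0.1714] [0.5565 0.0481 0.171 ]
```

View pics/scene5.png

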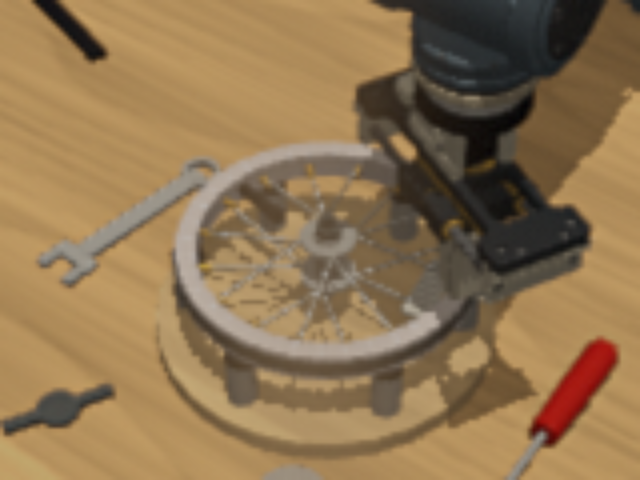

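The wheel is in the same place, with the fingertips on the rim at about (460,280) beside the reflector. The force is steady at about 10 N, so I'm handing in.

```bash
python3 -c "
from h import *
print(env.sign_off())"
```

```text
the job is handed in; nothing more can be done
None
```

I traced the rim clockwise from the valve stem to the reflector, staying about 5–7 mm above it, and handed the job in with the closed fingertips resting on the rim beside the middle of the reflector at a steady 10 N or so. The wheel looked unmoved in the last picture; the hand-in returned no verdict.

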